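# Load the charged flight packs into the field caddy in charger order

## Robot

A 7-joint arm with a two-finger parallel gripper is mounted at the origin on the work surface. World frame = base frame: x ahead of the robot, y to its left, z up, the work surface at z = 0. Lengths are in m, angles in rad, forces in N, time in s.
With the tool pointing down it reaches from about 0.425 to 0.925 m from the base axis. Payload 6.8 kg.
Tool frame: the origin (TCP) lies midway between the tips of the shut fingers; the grasp point (between the pads) lies 19 mm behind it; y points along the fingers, z is the direction in which the jaws open and shut, and the axes are right-handed (so a half turn about y gives the same grasp; the last joint's range is limited). The gripper opens to 85 mm and grips with 20 to 120 N. Pads are 22 mm wide; open, the fingers measure 114 mm over their backs; the gripper's body (76 mm by 85 mm) begins 54 mm behind the grasp point. The pads swing forward as they close: fully open they stand 13 mm farther back than shut.
Start: joints at [-1.36, 0.477, 0.022, 1.555, -0.011, 1.109, -0.083], TCP at [0.212, 0.641, 0.231] pointing down, gripper open.
Joint ranges: [-2.96, 2.96], [-0.34, 2.1], [-1.41, 1.46], [0.24, 2.44], [-1.37, 4.51], [0.17, 1.92], [-2.96, 2.96]. Speed limits (rad/s): [2.39, 2.39, 3.14, 3.14, 3.14, 3.14, 3.14].

## Interface

Orientations are given as a unit quaternion [w, x, y, z].
In Python, from station import bot gives the robot as it stands. The module is installed in compiled form; this text tells all that it offers.
- The arm moves only by the shell command python3 -m crank 'ROWS' [FORCE]. ROWS is JSON, a list of rows, each an object with "linear": the shift along the tool's x, y, z in m, a list of three; "dr": the turn, a rotation vector about the tool's x, y, z in degrees, a list of three; "hand": the gripper command: -1 is shut, 1 is fully open, values between are in proportion. A call has 1 to 10 rows; each row is the pose to reach, as a shift and turn from the pose commanded when the call began, along the tool's axes at that moment; what a row does not reach only later rows make up. A row lasts 1/12 s, in which the tool goes at most 41.7 mm and 7.16 degrees, less where a joint would pass 70% of its speed; a pose out of reach is approached as far as the arm can. A call with a gripper value outside its range is refused whole. The fingers move at their own pace and stop on an object; FORCE is the grip in N (left out, the last holds). Time passes only in rows, so rows that repeat a pose let the fingers close. It gives the time, the measured TCP pose, the force and the opening at its end, in the units of the state.
- bot.get_obs(): the state, without advancing time (a new reading comes with each control period).
- bot.read_camera(name): name is "side" or "top"; returns the picture (400x640x3 uint8, blue, green, red); there is no depth.
- bot.camera_params(name): a dict with "K" (3x3 intrinsics, pixels), "R" (3x3) and "t" (3): a world point X has camera coordinates R X + t. Camera axes: x right, y down, z forward; pixel columns grow to the right and rows downward; lengths in m; the calibration is good to about 2 mm. A picture is of the moment at which its call begins. camera_params takes no time and is no camera call.
- bot.hand_in(): hands the job in, once; it reports no verdict.
Trained networks look in the newest picture that a camera, given by its name, has taken for a name from the list of things; names that differ only in an ending like _2 or _b are one class to them, and where a whole thing is asked for, a point or a joint stands for the part that bears it (a point fixed in the world has none). Each returns a list of dicts, best first, with "score" (0 to 1); they miss things now and then, are a little off and sometimes report something else, mostly with a low value. They report only what shows in the picture. A call takes as long as a camera call. They do not tell look-alikes from the thing itself.
- bot.search_frame(camera, target): "extent" ([left, top, right, bottom] in pixels, round what is visible of it).
- bot.cut_out(camera, target): "pixels" (400x640 bool, what is visible of it) and "extent" ([left, top, right, bottom] in pixels, round what is visible of it).
- bot.place_of(camera, target): "xy" ([column, row] in pixels: a listed point, or the origin of a listed thing).
The state is a dict: "t": time; "q": joint angles; "joint_vel": joint speeds; "joint_torque": joint torques, N m; "eef_pos": TCP position; "tool_rot": TCP orientation; "contact_force": force on the tool from outside, world axes, zero at the start; "torque": the same for the moment, N m; "gripper_width": opening from 0.0 (shut) to 1.0 (fully open).
Only numpy, scipy, OpenCV 4.12 (cv2) and the standard library are available. Lean on these libraries where they do the work, as an engineer would, in place of code of your own. Each camera call takes 0.05 s, during which the arm holds its last target. There are 200 camera calls.

## Task

Move the four battery packs from the charging docks into the plywood caddy, keeping their order: the pack that stood nearest the grey charger box goes in the bay beside the caddy's black end block, the next pack in the next bay, and so on. Keep every pack upright all the way, set each down on its bay's floor and let go of it; leave the bottle, mug and transmitter alone.

Things in the scene. Friction and masses are not known exactly. Their poses are not given: they have to be found in the camera images.
- pack_red: Loose hard-case battery pack, red, standing upright in the red dock at the start: 46 (x) x 30 (y) x 80 mm tall (z), about 160 g, white label on its sides, two brass contacts on top. Origin: centre of its underside; x is the wide way, z up. Gripped across the 46 mm way (along x), within the top 45 mm.
- pack_yellow: Loose hard-case battery pack, yellow, standing upright in the yellow dock at the start: 46 (x) x 30 (y) x 80 mm tall (z), about 160 g, white label on its sides, two brass contacts on top. Origin: centre of its underside; x is the wide way, z up. Gripped across the 46 mm way (along x), within the top 45 mm.
- pack_green: Loose hard-case battery pack, green, standing upright in the green dock at the start: 46 (x) x 30 (y) x 80 mm tall (z), about 160 g, white label on its sides, two brass contacts on top. Origin: centre of its underside; x is the wide way, z up. Gripped across the 46 mm way (along x), within the top 45 mm.
- pack_blue: Loose hard-case battery pack, blue, standing upright in the blue dock at the start: 46 (x) x 30 (y) x 80 mm tall (z), about 160 g, white label on its sides, two brass contacts on top. Origin: centre of its underside; x is the wide way, z up. Gripped across the 46 mm way (along x), within the top 45 mm.
- dock_red: Fixed black charging dock with red tabs, 66 (x) x 46 (y) x 22 mm; its floor is 8 mm thick, its pocket 54 x 36 x 14 mm deep. Docks stand 60 mm apart in a row along y, in any colour order, on a strip 10 mm high. Origin: centre of its underside. +y points to the row's end with the grey charger box (90 x 60 mm, top 65 mm over the table, green screen), centred 61 mm past the last dock.
- dock_yellow: Fixed black charging dock with yellow tabs, 66 (x) x 46 (y) x 22 mm; its floor is 8 mm thick, its pocket 54 x 36 x 14 mm deep. Docks stand 60 mm apart in a row along y, in any colour order, on a strip 10 mm high. Origin: centre of its underside. +y points to the row's end with the grey charger box (90 x 60 mm, top 65 mm over the table, green screen), centred 61 mm past the last dock.
- dock_green: Fixed black charging dock with green tabs, 66 (x) x 46 (y) x 22 mm; its floor is 8 mm thick, its pocket 54 x 36 x 14 mm deep. Docks stand 60 mm apart in a row along y, in any colour order, on a strip 10 mm high. Origin: centre of its underside. +y points to the row's end with the grey charger box (90 x 60 mm, top 65 mm over the table, green screen), centred 61 mm past the last dock.
- dock_blue: Fixed black charging dock with blue tabs, 66 (x) x 46 (y) x 22 mm; its floor is 8 mm thick, its pocket 54 x 36 x 14 mm deep. Docks stand 60 mm apart in a row along y, in any colour order, on a strip 10 mm high. Origin: centre of its underside. +y points to the row's end with the grey charger box (90 x 60 mm, top 65 mm over the table, green screen), centred 61 mm past the last dock.
- caddy: Fixed plywood caddy, 76 (x) x 330 (y) mm, base 6 mm thick, with four equal bays in a row, each 60 (x) x 44 (y) mm inside, walls up to 24 mm above the table, 16 mm partitions. Origin: centre of its underside. Bay centres at y = +90, +30, -30, -90 mm; bay floor at z = 6 mm. End blocks at y = +146 and -146 mm, one black, one plain wood.
- black_end: The caddy's black end block, fixed, 76 (x) x 34 (y) x 44 mm, top 50 mm over the table; it is at either the +y or the -y end of the caddy, 56 mm from the centre of the bay beside it. Origin: centre of its underside.
- bottle: Bystander: brown glass bottle, 62 mm wide, 200 mm tall, upright beyond the racks. Origin: centre of its underside.
- mug: Bystander: white mug, 80 mm wide, 90 mm tall, handle on its +y side. Origin: centre of its underside.
- transmitter: Bystander: black radio transmitter lying flat, 100 (x) x 160 (y) x 35 mm, two sticks rising 20 mm more. Origin: centre of its underside.
Not all that is in view belongs to the job. Of the things shaped like the pack_yellow, the yellow one is meant.

How it is judged:
By the outcome, as a careful person would: the job done as asked, in the order asked, and still so for the second after the job is handed in, with the robot touching nothing.
It also fails if it takes over 109 s, if anything falls off the work surface, if the arm or the gripper's body presses on something with over 40 N, if the wrist force passes 120 N, or if a joint passes its speed limit or range.

## Working session

There is one attempt and no reset: what is moved stays moved. The work goes in short steps, Python scripts to look and compute and a shell command to move; the robot and the scene stay as the last step left them, time stands still between calls to the robot, and variables do not carry over. Pictures are saved under pics/ and viewed, about 12 in all and at most 16, crops included, and the job is handed in when it is done.

```bash
mkdir -p pics
python3 - <<'E'
from station import bot
import cv2
for c in("side","top"):
    cv2.imwrite(f"pics/{c}0.png",bot.read_camera(c))
    p=bot.camera_params(c);print(c,p)
    for n in["pack_red","pack_yellow","pack_green","pack_blue","dock_red","dock_yellow","dock_green","dock_blue","caddy","black_end"]:
        print(n,[(d["score"].__round__(2),[round(float(v)) for v in d["xy"]]) for d in bot.place_of(c,n)[:3]])
print(bot.get_obs())
E
```

```text
side {'K': array([[364.75480237,   0.        , 323.72449932],
       [  0.        , 364.75480237, 196.77902472],
       [  0.        ,   0.        ,   1.        ]]), 'R': array([[-0.928619  , -0.37102611,  0.00252753],
       [-0.27141622,  0.67463518, -0.68644054],
       [ 0.2529822 , -0.63812773, -0.72718155]]), 't': array([0.55896814, 0.17439012, 0.64732481])}
pack_red [(0.97, [323, 271]), (0.28, [390, 197])]
pack_yellow [(0.8, [314, 300]), (0.73, [398, 159]), (0.63, [268, 227])]
pack_green [(0.55, [308, 333])]
pack_blue [(0.72, [218, 276])]
dock_red [(0.74, [326, 272]), (0.6, [309, 333])]
dock_yellow [(0.94, [316, 298]), (0.43, [316, 298])]
dock_green [(0.58, [302, 332])]
dock_blue [(0.57, [330, 248])]
caddy [(0.83, [398, 158]), (0.24, [324, 271])]
black_end []
top {'K': array([[364.73811193,   0.        , 318.31405976],
       [  0.        , 364.73811193, 201.96473772],
       [  0.        ,   0.        ,   1.        ]]), 'R': array([[-0.01935547, -0.99978957, -0.00679497],
       [-0.9808187 ,  0.02030577, -0.19386171],
       [ 0.19395889,  0.00291235, -0.98100533]]), 't': ar
[... 376 characters left out ...]
.27, [228, 169])]
{'t': 1.1, 'q': array([-1.36009522,  0.47699478,  0.02243348,  1.55536036, -0.0115012 ,
        1.10933519, -0.08316052]), 'joint_vel': array([-0.00057383, -0.00017712, -0.00029464, -0.0006384 , -0.00144736,
        0.0002278 , -0.0010466 ]), 'joint_torque': array([-1.76713897e-03, -5.96327913e+01,  1.60570242e+00, -2.81554163e+01,
        1.25572793e-02,  1.43488076e-03,  2.87429089e-05]), 'eef_pos': array([0.21158471, 0.64101013, 0.23132883]), 'tool_rot': array([ 0.69814728, -0.69812522,  0.11227442, -0.11227644]), 'contact_force': array([-0.04893643, -0.32285293,  0.18939656]), 'torque': array([ 0.02526426, -0.0235082 ,  0.05676748]), 'gripper_width': 1.0027976955674955}
```

Run:
```python
import cv2
a=cv2.imread("pics/top0.png")
cv2.imwrite("pics/top0c.png",cv2.resize(a[130:330,170:470],(800,533),interpolation=cv2.INTER_CUBIC))
```

```text
(no output)
```

View pics/side0.png

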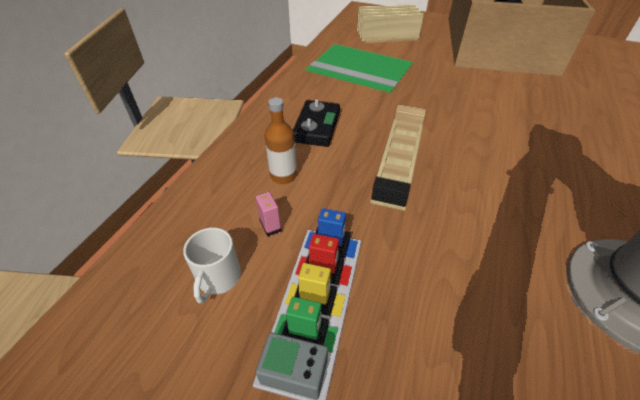

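View pics/top0.png

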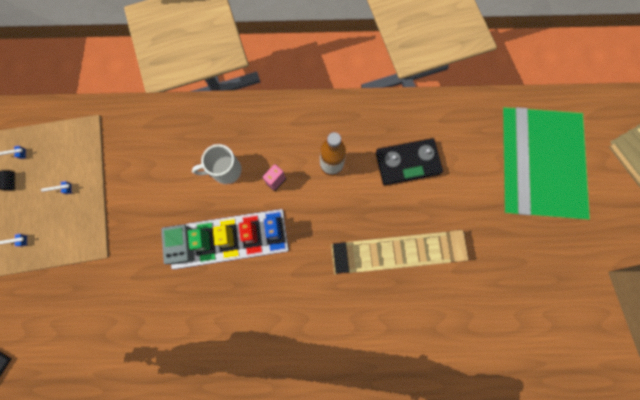

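View pics/top0c.png

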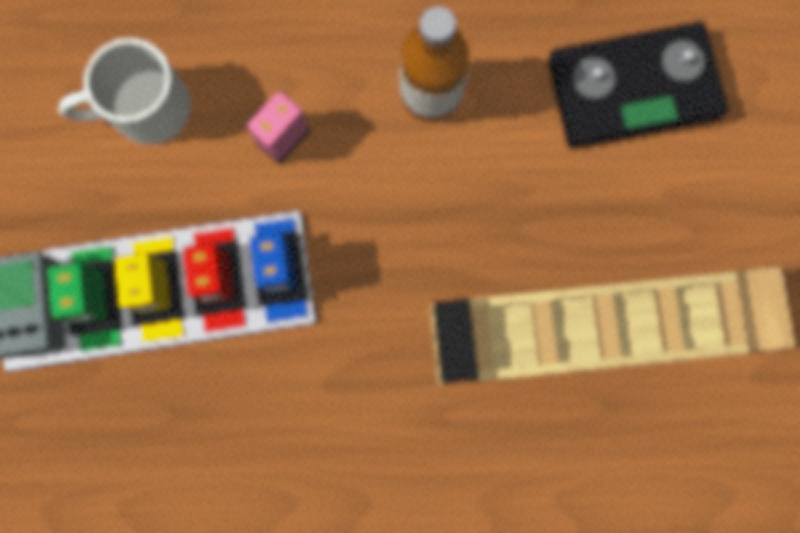

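Top view, charger at left around (175,243). From the charger the packs run green (200,238), yellow (225,236), red (250,232), blue (273,230). The caddy's black end is at (341,258), on the charger-side (+y) end. There is one look-alike, the pink pack at (274,177), standing free and rotated. The yellow one in the yellow dock is the one meant, and the crop confirms it. Next I fit the poses.

```bash
cat > h.py <<'E'
from station import bot
import numpy as np, cv2
from scipy.optimize import minimize
from scipy.spatial.transform import Rotation as Rn
P={c:bot.camera_params(c) for c in("side","top")}
def proj(c,X):
    p=P[c];Y=np.asarray(X)@p["R"].T+p["t"];Y=Y@p["K"].T;return Y[:,:2]/Y[:,2:]
def box(cx,cy,sx,sy,z0,z1):
    return np.array([[cx+a*sx/2,cy+b*sy/2,z] for a in(-1,1) for b in(-1,1) for z in(z0,z1)])
def sil(c,pose,boxes,S=4):
    x,y,w=pose;R=np.array([[np.cos(w),-np.sin(w),0],[np.sin(w),np.cos(w),0],[0,0,1]])
    m=np.zeros((400*S,640*S),np.uint8)
    for b in boxes:
        u=(proj(c,b@R.T+[x,y,0])+.5)*S-.5
        cv2.fillConvexPoly(m,cv2.convexHull(np.round(u).astype(np.int32)),1)
    return cv2.resize(m.astype(np.float32),(640,400),interpolation=cv2.INTER_AREA)
def fit(masks,boxes,p0,fixyaw=None):
    def f(v):
        pose=(v[0]/100,v[1]/100,v[2]/10 if fixyaw is None else fixyaw);e=0
        for c,m in masks.items():
            s=sil(c,pose,boxes);e+=1-np.minimum(s,m).sum()/np.maximum(s,m).sum()
        return e
    v0=np.array([p0[0]*100,p0[1]*100]+([p0[2]*10] if fixyaw is None else []))
    n=len(v0);r=minimize(f,v0,method="Nelder-Mead",options=dict(initial_simplex=np.vstack([v0]+[v0+1.5*np.eye(n)[i] for i in range(n)]),xatol=.01,fatol=1e-4))
    v=r.x;return np.array([v[0]/100,v[1]/100,v[2]/10 if fixyaw is None else fixyaw]),r.fun
def ray(c,uv,z):
    p=P[c];d=p["R"].T@np.linalg.inv(p["K"])@[*uv,1];o=-p["R"].T@p["t"];return o+d*(z-o[2])/d[2]
def shift(pos,yaw):
    """tool y down, tool z along (cos yaw, sin yaw): print shift & turn in tool axes from current"""
    o=bot.get_obs();q=o["tool_rot"];R0=Rn.from_quat(np.r_[q[1:],q[0]])
    best=None
    for k in(0,np.pi):
        z=np.array([np.cos(yaw+k),np.sin(yaw+k),0]);y=np.array([0,0,-1.]);R=np.c_[np.cross(y,z),y,z]
        d=(R0.inv()*Rn.from_matrix(R)).as_rotvec(degrees=True)
        if best is None or np.linalg.norm(d)<np.linalg.norm(best):best=d
    print("t",round(o["t"],2),"tcp",o["eef_pos"].round(4),"shift",R0.inv().apply(np.array(pos)-o["eef_pos"]).round(4),"turn",best.round(2),"w",round(o["gripper_width"],3),"F",o["contact_force"].round(1))
E
python3 - <<'E'
from h import *
for c in P: bot.read_camera(c)
def mask(c,n):
    l=bot.cut_out(c,n)
    for d in l[:3]: print(c,n,round(d["score"],2),np.round(d["extent"]))
    return l
g={}
for n in["caddy","pack_green","pack_yellow","pack_red","pack_blue"]:
    for c in P: g[c,n]=mask(c,n)
import pickle;pickle.dump(g,open("g.pkl","wb"))
a,b=ray("top",(341,257.9),.05),ray("top",(458.7,245.9),.05)
print(a,b,np.linalg.norm(a-b),(a+b)/2,"yaw",np.degrees(np.arctan2(-(a-b)[0],(a-b)[1])))
for n,uv in dict(green=(197.3,238.3),yellow=(222,234),red=(245.8,230.8),blue=(270,227)).items(): print(n,ray("top",uv,.098))
for n,uv in dict(mug=(220,165),bottle=(333,165)).items(): print(n,ray("top",uv,.05))
R=Rn.from_quat(np.roll(bot.get_obs()["tool_rot"],-1)).as_matrix();print(R.round(2))
E
```

```text
side caddy 0.8 [371. 118. 424. 206.]
top caddy 0.94 [346. 233. 449. 271.]
side pack_green 0.95 [289. 300. 321. 345.]
side pack_green 0.48 [272. 314. 336. 354.]
top pack_green 0.76 [185. 228. 212. 252.]
side pack_yellow 0.8 [298. 265. 331. 303.]
side pack_yellow 0.79 [253. 192. 282. 238.]
top pack_yellow 0.88 [262. 163. 285. 192.]
top pack_yellow 0.87 [212. 224. 234. 248.]
side pack_red 0.66 [311. 236. 338. 275.]
top pack_red 0.74 [237. 219. 259. 245.]
side pack_blue 0.62 [370. 118. 423. 207.]
side pack_blue 0.6 [314. 208. 346. 248.]
top pack_blue 0.69 [264. 216. 281. 240.]
[ 0.46894543 -0.05792137  0.05      ] [ 0.49237227 -0.3472231   0.05      ] 0.2902486979710566 [ 0.48065885 -0.20257223  0.05      ] yaw 4.6295493101748795
green [0.51893312 0.27961726 0.098     ]
yellow [0.52786634 0.22200643 0.098     ]
red [0.53427875 0.16625193 0.098     ]
blue [0.542108   0.10942389 0.098     ]
mug [0.71143385 0.24578472 0.05      ]
bottle [ 0.70520551 -0.04480629  0.05      ]
[[ 0.95  0.    0.31]
 [-0.31  0.    0.95]
 [ 0.   -1.    0.  ]]
```

Run:
```python
from h import *
import pickle
g=pickle.load(open("g.pkl","rb"))
pk=[box(0,0,.046,.030,.036,.098)]
for n,i,p0,it,is_ in[("green",0,(.519,.28),0,0),("yellow",1,(.528,.222),1,0),("red",2,(.534,.166),0,0),("blue",3,(.542,.109),0,1)]:
    M={"top":g["top","pack_"+n][it]["pixels"].astype(np.float32),"side":g["side","pack_"+n][is_]["pixels"].astype(np.float32)}
    print(n,*[ (k,fit({k:M[k]},pk,p0,.12)[0][:2].round(4)) for k in M],fit(M,pk,p0,.12)[0].round(4),fit(M,pk,p0,.12)[1])
# charger / strip / caddy via colour
im={c:cv2.imread(f"pics/{c}0.png") for c in P}
bl=[box(0,0,.076,.034,.006,.05)]
M={}
for c,(l,t,r,b) in dict(side=(365,165,420,212),top=(325,236,352,280)).items():
    m=np.zeros((400,640),np.float32);m[t:b,l:r]=(im[c][t:b,l:r].max(2)<60);M[c]=m;print(m.sum())
print("black",[fit({k:M[k]},bl,(.469,-.058),.08)[0].round(4) for k in M],fit(M,bl,(.469,-.058),.08))
for c in P:
    hsv=cv2.cvtColor(im[c],cv2.COLOR_BGR2HSV)
# overlay
poses={"cad":((.4807,-.2026,.081),[box(0,0,.076,.330,0,.024),box(0,.146,.076,.034,.006,.05),box(0,-.146,.076,.034,.006,.05)])}
out=[]
for c,(l,t,r,b) in dict(side=(360,95,440,215),top=(325,225,475,280)).items():
    o=im[c].copy();s=cv2.resize(o[t:b,l:r],None,fx=5,fy=5,interpolation=cv2.INTER_CUBIC)
    pose,bx=poses["cad"]
    for B in bx:
        w=pose[2];R=np.array([[np.cos(w),-np.sin(w),0],[np.sin(w),np.cos(w),0],[0,0,1]])
        u=(proj(c,B@R.T+[pose[0],pose[1],0])+.5-[l,t])*5
        for idx in((1,3,7,5),(0,2,6,4)): cv2.polylines(s,[np.round(u[list(idx)]).astype(int)],True,(255,0,255) if idx[0] else (255,255,0),1)
    out.append(s)
h=max(o.shape[0] for o in out)
z=np.zeros((875,750,3),np.uint8);z[:275]=out[1];z[275:,:400]=out[0]
cv2.imwrite("pics/ov.png",cv2.resize(z,(514,600)))
```

```text
green ('top', array([0.5188, 0.2837])) ('side', array([0.5183, 0.2883])) [0.5186 0.2857 0.12  ] 0.23759675025939941
yellow ('top', array([0.5277, 0.2246])) ('side', array([0.5268, 0.2275])) [0.5274 0.226  0.12  ] 0.1664068102836609
red ('top', array([0.5338, 0.166 ])) ('side', array([0.5346, 0.1688])) [0.5345 0.1666 0.12  ] 0.25844234228134155
blue ('top', array([0.5446, 0.1082])) ('side', array([0.5434, 0.1064])) [0.544  0.1077 0.12  ] 0.30665308237075806
778.0
319.0
black [array([ 0.4719, -0.0599,  0.08  ]), array([ 0.4706, -0.0567,  0.08  ])] (array([ 0.47212187, -0.05911383,  0.08      ]), np.float64(0.4963221549987793))
```

View pics/ov.png

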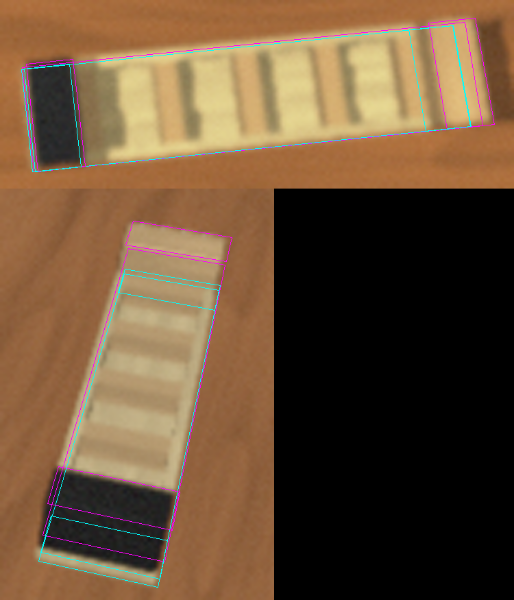

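The top-view overlay of the caddy agrees to about 2 mm. Pack fits in both cameras give a 60 mm spacing and a row yaw of 8.1°, as they should. So the caddy is near (0.482, -0.2035) with yaw 4.6°. I start moving.

```bash
cat >> h.py <<'E'
WP,WC=.142,.08
PACK=dict(green=(.5186,.2857),yellow=(.5274,.226),red=(.5352,.167),blue=(.544,.1075))
BAY=dict(green=(.4748,-.1138),yellow=(.4796,-.1736),red=(.4844,-.2334),blue=(.4892,-.2932))
E
python3 -c "
from h import *
shift((*PACK['green'],.16),WP)"
```

```text
t 1.7 tcp [0.2116 0.641  0.2313] shift [ 0.4029  0.0713 -0.2412] turn [-0.  63.6 -0. ] w 1.0 F [ 0.1 -0.3 -0.2]
```

```bash
python3 -m crank '[{"linear":[0.403,0.05,-0.241],"dr":[0,63.6,0],"hand":1},{"linear":[0.403,0.05,-0.241],"dr":[0,63.6,0],"hand":1},{"linear":[0.403,0.05,-0.241],"dr":[0,63.6,0],"hand":1},{"linear":[0.403,0.05,-0.241],"dr":[0,63.6,0],"hand":1},{"linear":[0.403,0.05,-0.241],"dr":[0,63.6,0],"hand":1},{"linear":[0.403,0.05,-0.241],"dr":[0,63.6,0],"hand":1},{"linear":[0.403,0.05,-0.241],"dr":[0,63.6,0],"hand":1},{"linear":[0.403,0.05,-0.241],"dr":[0,63.6,0],"hand":1},{"linear":[0.403,0.05,-0.241],"dr":[0,63.6,0],"hand":1},{"linear":[0.403,0.05,-0.241],"dr":[0,63.6,0],"hand":1}]' 30; python3 -c "
from h import *
shift((*PACK['green'],.16),WP)"
```

```text
t: 2.53
eef_pos: [0.4836, 0.3262, 0.1873]
tool_rot: [0.533, -0.533, 0.465, -0.465]
contact_force: [0.2, 0.3, 0.0]
gripper_width: 1.002
t 2.53 tcp [0.4836 0.3262 0.1873] shift [0.0449 0.0273 0.0292] turn [-0.03 -0.31 -0.02] w 1.002 F [0.2 0.3 0. ]
```

```bash
python3 -m crank '[{"linear":[0.04,0.025,0.026],"dr":[0,0,0],"hand":1},{"linear":[0.04,0.025,0.026],"dr":[0,0,0],"hand":1},{"linear":[0.04,0.025,0.026],"dr":[0,0,0],"hand":1},{"linear":[0.04,0.025,0.026],"dr":[0,0,0],"hand":1}]'
python3 - <<'E'
from h import *
shift((*PACK['green'],.049),WP)
for c in P: cv2.imwrite(f"pics/{c}1.png",bot.read_camera(c))
a=cv2.imread("pics/side1.png")[190:400,210:400];cv2.imwrite("pics/s1c.png",cv2.resize(a,None,fx=2.8,fy=2.8))
E
```

```text
t: 2.87
eef_pos: [0.5138, 0.2916, 0.1619]
tool_rot: [-0.534, 0.534, -0.464, 0.463]
contact_force: [-0.1, -0.4, -0.4]
gripper_width: 1.001
t 2.87 tcp [0.5138 0.2916 0.1619] shift [0.0065 0.1129 0.004 ] turn [ 0.05 -0.07  0.  ] w 1.001 F [-0.1 -0.4 -0.4]
```

View pics/s1c.png

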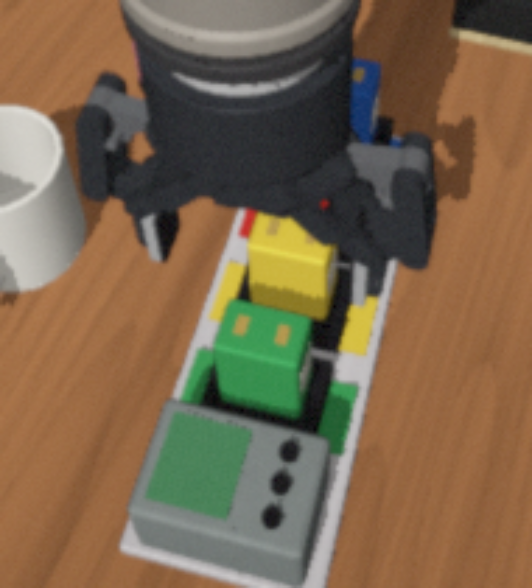

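The gripper is above the green pack and aligned with the row, clear of the mug. Descending and gripping.

```bash
python3 -m crank '[{"linear":[0.0065,0,0.004],"dr":[0,0,0],"hand":1},{"linear":[0.0065,0.035,0.004],"dr":[0,0,0],"hand":1},{"linear":[0.0065,0.07,0.004],"dr":[0,0,0],"hand":1},{"linear":[0.0065,0.1,0.004],"dr":[0,0,0],"hand":1},{"linear":[0.0065,0.113,0.004],"dr":[0,0,0],"hand":1},{"linear":[0.0065,0.113,0.004],"dr":[0,0,0],"hand":1},{"linear":[0.0065,0.113,0.004],"dr":[0,0,0],"hand":-1},{"linear":[0.0065,0.113,0.004],"dr":[0,0,0],"hand":-1},{"linear":[0.0065,0.113,0.004],"dr":[0,0,0],"hand":-1},{"linear":[0.0065,0.113,0.004],"dr":[0,0,0],"hand":-1}]' 40; python3 -c "
from h import *
shift((*PACK['green'],.049),WP)"
```

```text
t: 3.8
eef_pos: [0.5201, 0.2867, 0.0513]
tool_rot: [0.535, -0.533, 0.463, -0.463]
contact_force: [-0.8, 0.0, 3.3]
gripper_width: 0.535
t 3.8 tcp [0.5201 0.2867 0.0513] shift [ 0.0008  0.0023 -0.0017] turn [-0.18  0.   -0.1 ] w 0.535 F [-0.8  0.   3.3]
```

```bash
python3 -m crank '[{"linear":[0,0,0],"dr":[0,0,0],"hand":-1},{"linear":[0,0,0],"dr":[0,0,0],"hand":-1},{"linear":[0,-0.015,0],"dr":[0,0,0],"hand":-1},{"linear":[0,-0.04,0],"dr":[0,0,0],"hand":-1},{"linear":[0,-0.075,0],"dr":[0,0,0],"hand":-1},{"linear":[0,-0.11,0],"dr":[0,0,0],"hand":-1},{"linear":[0,-0.125,0],"dr":[0,0,0],"hand":-1},{"linear":[0,-0.125,0],"dr":[0,0,0],"hand":-1},{"linear":[0,-0.125,0],"dr":[0,0,0],"hand":-1}]' 40
python3 - <<'E'
from h import *
shift((*BAY['green'],.174),WC)
a=bot.read_camera("side");cv2.imwrite("pics/s2c.png",cv2.resize(a[150:400,200:420],None,fx=2.2,fy=2.2))
E
```

```text
t: 4.55
eef_pos: [0.519, 0.2861, 0.1751]
tool_rot: [0.535, -0.533, 0.463, -0.463]
contact_force: [0.1, -0.4, -2.5]
gripper_width: 0.53
t 4.55 tcp [0.519  0.2861 0.1751] shift [ 0.3896  0.0004 -0.1004] turn [-0.1   3.56 -0.09] w 0.53 F [ 0.1 -0.4 -2.5]
```

View pics/s2c.png

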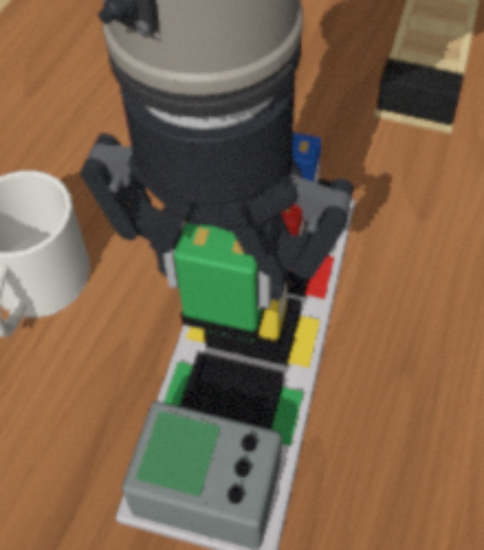

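The green pack is held upright with its bottom at about 0.14 m, clear of the others. Carrying it to bay 1.

```bash
python3 -m crank '[{"linear":[0.03,0,-0.008],"dr":[0,0.5,0],"hand":-1},{"linear":[0.07,0,-0.018],"dr":[0,1,0],"hand":-1},{"linear":[0.11,0,-0.028],"dr":[0,1.5,0],"hand":-1},{"linear":[0.15,0,-0.039],"dr":[0,2,0],"hand":-1},{"linear":[0.19,0,-0.049],"dr":[0,2.5,0],"hand":-1},{"linear":[0.23,0,-0.059],"dr":[0,3,0],"hand":-1},{"linear":[0.27,0,-0.07],"dr":[0,3.5,0],"hand":-1},{"linear":[0.31,0,-0.08],"dr":[0,3.5,0],"hand":-1},{"linear":[0.35,0,-0.09],"dr":[0,3.5,0],"hand":-1},{"linear":[0.375,0,-0.097],"dr":[0,3.5,0],"hand":-1}]'; python3 -m crank '[{"linear":[0.014,0,-0.003],"dr":[0,0,0],"hand":-1},{"linear":[0.014,0,-0.003],"dr":[0,0,0],"hand":-1},{"linear":[0.014,0,-0.003],"dr":[0,0,0],"hand":-1}]'
python3 - <<'E'
from h import *
shift((*BAY['green'],.039),WC)
for c in P: cv2.imwrite(f"pics/{c}3.png",bot.read_camera(c))
E
```

```text
t: 5.43
eef_pos: [0.4734, -0.1034, 0.1728]
tool_rot: [-0.518, 0.52, -0.481, 0.48]
contact_force: [0.0, -0.8, -2.2]
gripper_width: 0.53
t: 5.68
eef_pos: [0.4728, -0.1137, 0.1728]
tool_rot: [-0.519, 0.52, -0.481, 0.479]
contact_force: [0.4, 0.2, -2.5]
gripper_width: 0.535
t 5.68 tcp [ 0.4728 -0.1137  0.1728] shift [0.0003 0.1338 0.0024] turn [ 0.16 -0.07 -0.01] w 0.535 F [ 0.4  0.2 -2.5]
```

```bash
python3 -m crank '[{"linear":[0,0.03,0.002],"dr":[0,0,0],"hand":-1},{"linear":[0,0.065,0.002],"dr":[0,0,0],"hand":-1},{"linear":[0,0.095,0.002],"dr":[0,0,0],"hand":-1},{"linear":[0,0.105,0.002],"dr":[0,0,0],"hand":-1},{"linear":[0,0.105,0.002],"dr":[0,0,0],"hand":-1},{"linear":[0,0.105,0.002],"dr":[0,0,0],"hand":-1}]'
python3 - <<'E'
from h import *
shift((*BAY['green'],.039),WC)
A={c:bot.read_camera(c) for c in P}
s=cv2.resize(A["side"][80:230,340:450],None,fx=3.6,fy=3.6,interpolation=cv2.INTER_CUBIC);t=cv2.resize(A["top"][220:290,320:410],None,fx=4,fy=4,interpolation=cv2.INTER_CUBIC)
z=np.zeros((540,760,3),np.uint8);z[:,:396]=s;z[:280,400:760]=t;cv2.imwrite("pics/p3.png",z)
E
```

```text
t: 6.28
eef_pos: [0.4763, -0.1126, 0.0694]
tool_rot: [-0.52, 0.52, -0.479, 0.479]
contact_force: [0.3, 0.4, -0.9]
gripper_width: 0.535
t 6.28 tcp [ 0.4763 -0.1126  0.0694] shift [ 0.0011  0.0304 -0.0015] turn [ 0.04  0.11 -0.01] w 0.535 F [ 0.3  0.4 -0.9]
```

View pics/p3.png

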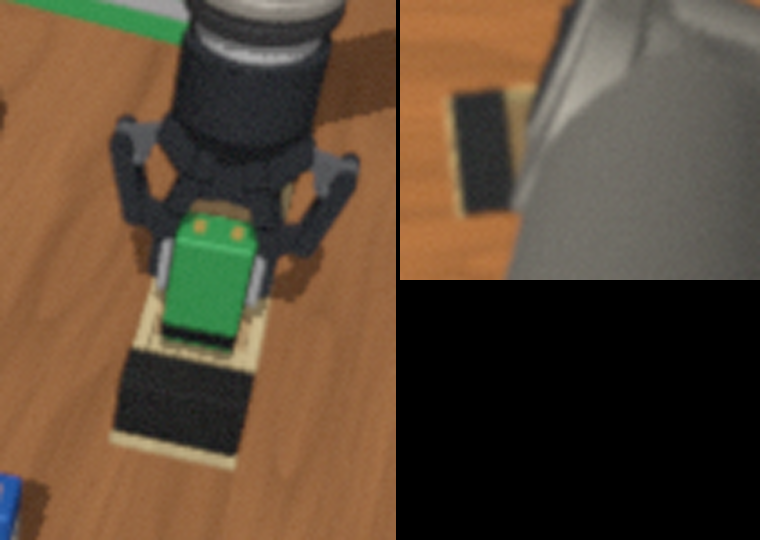

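The green pack hangs centred across bay 1 in the side view, with its base just above the walls. Lowering it the last 30 mm and releasing.

```bash
python3 -m crank '[{"linear":[0.001,0.012,-0.001],"dr":[0,0,0],"hand":-1},{"linear":[0.001,0.022,-0.001],"dr":[0,0,0],"hand":-1},{"linear":[0.001,0.027,-0.001],"dr":[0,0,0],"hand":-1},{"linear":[0.001,0.03,-0.001],"dr":[0,0,0],"hand":-1},{"linear":[0.001,0.03,-0.001],"dr":[0,0,0],"hand":-1},{"linear":[0.001,0.03,-0.001],"dr":[0,0,0],"hand":-1},{"linear":[0.001,0.03,-0.001],"dr":[0,0,0],"hand":-1}]'
python3 - <<'E'
from h import *
shift((*BAY['green'],.039),WC)
E
```

```text
t: 6.97
eef_pos: [0.4754, -0.1143, 0.0394]
tool_rot: [0.52, -0.52, 0.479, -0.48]
contact_force: [0.1, -0.2, -2.0]
gripper_width: 0.533
t 6.97 tcp [ 0.4754 -0.1143  0.0394] shift [-0.0005  0.0004 -0.0005] turn [-0.03  0.05  0.01] w 0.533 F [ 0.1 -0.2 -2. ]
```

```bash
python3 -m crank '[{"linear":[0,0.001,0],"dr":[0,0,0],"hand":-1},{"linear":[0,0.002,0],"dr":[0,0,0],"hand":-1},{"linear":[0,0.002,0],"dr":[0,0,0],"hand":-1}]'
```

```text
t: 7.22
eef_pos: [0.4755, -0.1143, 0.0391]
tool_rot: [0.52, -0.519, 0.48, -0.479]
contact_force: [-7.6, 1.3, 26.5]
gripper_width: 0.533
```

```bash
python3 -m crank '[{"linear":[0,-0.002,0],"dr":[0,0,0],"hand":-1},{"linear":[0,-0.002,0],"dr":[0,0,0],"hand":0.4},{"linear":[0,-0.002,0],"dr":[0,0,0],"hand":0.7},{"linear":[0,-0.002,0],"dr":[0,0,0],"hand":1},{"linear":[0,-0.002,0],"dr":[0,0,0],"hand":1},{"linear":[0,-0.002,0],"dr":[0,0,0],"hand":1},{"linear":[0,-0.03,0],"dr":[0,0,0],"hand":1},{"linear":[0,-0.065,0],"dr":[0,0,0],"hand":1},{"linear":[0,-0.1,0],"dr":[0,0,0],"hand":1},{"linear":[0,-0.13,0],"dr":[0,0,0],"hand":1}]'
python3 - <<'E'
from h import *
shift((*PACK['yellow'],.165),WP)
A={c:bot.read_camera(c) for c in P}
s=cv2.resize(A["side"][80:230,340:450],None,fx=3.6,fy=3.6,interpolation=cv2.INTER_CUBIC);t=cv2.resize(A["top"][220:290,320:410],None,fx=4,fy=4,interpolation=cv2.INTER_CUBIC)
z=np.zeros((540,760,3),np.uint8);z[:,:396]=s;z[:280,400:760]=t;cv2.imwrite("pics/p4.png",z)
E
```

```text
t: 8.05
eef_pos: [0.475, -0.1146, 0.1688]
tool_rot: [-0.52, 0.52, -0.479, 0.48]
contact_force: [0.3, 0.9, -0.3]
gripper_width: 0.995
t 8.05 tcp [ 0.475  -0.1146  0.1688] shift [-0.3353  0.0037  0.0796] turn [ 0.01 -3.53  0.02] w 0.995 F [ 0.3  0.9 -0.3]
```

View pics/p4.png

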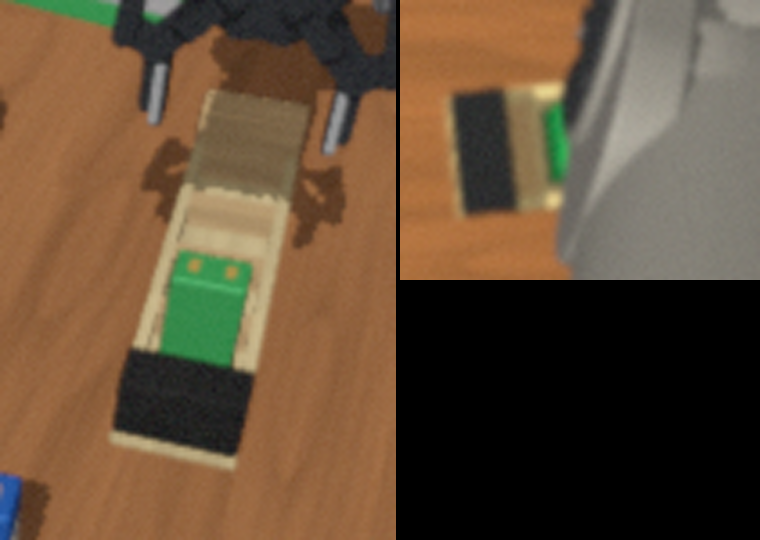

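The green pack stands in bay 1, beside the black block. Going to yellow.

```bash
python3 -m crank '[{"linear":[-0.035,0,0.008],"dr":[0,-0.5,0],"hand":1},{"linear":[-0.075,0,0.018],"dr":[0,-1,0],"hand":1},{"linear":[-0.115,0,0.028],"dr":[0,-1.5,0],"hand":1},{"linear":[-0.155,0,0.037],"dr":[0,-2,0],"hand":1},{"linear":[-0.195,0,0.047],"dr":[0,-2.5,0],"hand":1},{"linear":[-0.235,0,0.056],"dr":[0,-3,0],"hand":1},{"linear":[-0.275,0,0.066],"dr":[0,-3.5,0],"hand":1},{"linear":[-0.31,0,0.074],"dr":[0,-3.5,0],"hand":1},{"linear":[-0.335,0,0.08],"dr":[0,-3.5,0],"hand":1},{"linear":[-0.335,0,0.08],"dr":[0,-3.5,0],"hand":1}]';python3 -m crank '[{"linear":[0,0,0],"dr":[0,0,0],"hand":1},{"linear":[0,0,0],"dr":[0,0,0],"hand":1}]'
python3 - <<'E'
from h import *
shift((*PACK['yellow'],.05),WP)
E
```

```text
t: 8.98
eef_pos: [0.5271, 0.2337, 0.166]
tool_rot: [0.537, -0.536, 0.462, -0.46]
contact_force: [0.6, 0.4, 0.2]
gripper_width: 0.998
t: 9.15
eef_pos: [0.5274, 0.2249, 0.1664]
tool_rot: [-0.533, 0.535, -0.463, 0.463]
contact_force: [-0.2, -0.3, 0.5]
gripper_width: 1.002
t 9.15 tcp [0.5274 0.2249 0.1664] shift [-0.0013  0.1164  0.0004] turn [ 0.08 -0.05  0.07] w 1.002 F [-0.2 -0.3  0.5]
```

```bash
python3 -m crank '[{"linear":[-0.001,0.035,0],"dr":[0,0,0],"hand":1},{"linear":[-0.001,0.07,0],"dr":[0,0,0],"hand":1},{"linear":[-0.001,0.1,0],"dr":[0,0,0],"hand":1},{"linear":[-0.001,0.116,0],"dr":[0,0,0],"hand":1},{"linear":[-0.001,0.116,0],"dr":[0,0,0],"hand":1},{"linear":[-0.001,0.116,0],"dr":[0,0,0],"hand":1},{"linear":[-0.001,0.116,0],"dr":[0,0,0],"hand":-1},{"linear":[-0.001,0.116,0],"dr":[0,0,0],"hand":-1},{"linear":[-0.001,0.116,0],"dr":[0,0,0],"hand":-1},{"linear":[-0.001,0.116,0],"dr":[0,0,0],"hand":-1}]' 40;python3 -m crank '[{"linear":[0,0,0],"dr":[0,0,0],"hand":-1},{"linear":[0,0,0],"dr":[0,0,0],"hand":-1},{"linear":[0,-0.015,0],"dr":[0,0,0],"hand":-1},{"linear":[0,-0.04,0],"dr":[0,0,0],"hand":-1},{"linear":[0,-0.075,0],"dr":[0,0,0],"hand":-1},{"linear":[0,-0.11,0],"dr":[0,0,0],"hand":-1},{"linear":[0,-0.125,0],"dr":[0,0,0],"hand":-1},{"linear":[0,-0.125,0],"dr":[0,0,0],"hand":-1},{"linear":[0,-0.125,0],"dr":[0,0,0],"hand":-1}]'
python3 - <<'E'
from h import *
shift((*BAY['yellow'],.175),WC)
E
```

```text
t: 9.98
eef_pos: [0.5285, 0.2275, 0.0527]
tool_rot: [0.535, -0.533, 0.463, -0.464]
contact_force: [-1.1, -0.9, 4.1]
gripper_width: 0.531
t: 10.73
eef_pos: [0.5278, 0.2275, 0.177]
tool_rot: [0.535, -0.533, 0.463, -0.463]
contact_force: [-0.7, -0.4, -2.7]
gripper_width: 0.533
t 10.73 tcp [0.5278 0.2275 0.177 ] shift [ 0.3902  0.0013 -0.1046] turn [-0.1   3.57 -0.08] w 0.533 F [-0.7 -0.4 -2.7]
```

```bash
python3 -m crank '[{"linear":[0.03,0,-0.008],"dr":[0,0.5,0],"hand":-1},{"linear":[0.07,0,-0.018],"dr":[0,1,0],"hand":-1},{"linear":[0.11,0,-0.028],"dr":[0,1.5,0],"hand":-1},{"linear":[0.15,0,-0.039],"dr":[0,2,0],"hand":-1},{"linear":[0.19,0,-0.05],"dr":[0,2.5,0],"hand":-1},{"linear":[0.23,0,-0.06],"dr":[0,3,0],"hand":-1},{"linear":[0.27,0,-0.072],"dr":[0,3.5,0],"hand":-1},{"linear":[0.31,0,-0.083],"dr":[0,3.6,0],"hand":-1},{"linear":[0.35,0,-0.093],"dr":[0,3.6,0],"hand":-1},{"linear":[0.39,0,-0.104],"dr":[0,3.6,0],"hand":-1}]'; python3 -m crank '[{"linear":[0,0,0],"dr":[0,0,0],"hand":-1},{"linear":[0,0,0],"dr":[0,0,0],"hand":-1},{"linear":[0,0,0],"dr":[0,0,0],"hand":-1}]'
python3 - <<'E'
from h import *
shift((*BAY['yellow'],.041),WC)
E
```

```text
t: 11.57
eef_pos: [0.4781, -0.175, 0.1747]
tool_rot: [-0.519, 0.52, -0.48, 0.479]
contact_force: [0.9, 0.6, -2.0]
gripper_width: 0.531
t: 11.82
eef_pos: [0.4788, -0.1731, 0.1748]
tool_rot: [-0.519, 0.52, -0.481, 0.479]
contact_force: [-0.1, 0.9, -1.2]
gripper_width: 0.535
t 11.82 tcp [ 0.4788 -0.1731  0.1748] shift [0.0006 0.1338 0.0011] turn [ 0.15 -0.08 -0.05] w 0.535 F [-0.1  0.9 -1.2]
```

```bash
python3 -m crank '[{"linear":[0.001,0.03,0.001],"dr":[0,0,0],"hand":-1},{"linear":[0.001,0.065,0.001],"dr":[0,0,0],"hand":-1},{"linear":[0.001,0.095,0.001],"dr":[0,0,0],"hand":-1},{"linear":[0.001,0.11,0.001],"dr":[0,0,0],"hand":-1},{"linear":[0.001,0.12,0.001],"dr":[0,0,0],"hand":-1},{"linear":[0.001,0.127,0.001],"dr":[0,0,0],"hand":-1},{"linear":[0.001,0.132,0.001],"dr":[0,0,0],"hand":-1},{"linear":[0.001,0.132,0.001],"dr":[0,0,0],"hand":-1},{"linear":[0.001,0.132,0.001],"dr":[0,0,0],"hand":-1}]'
python3 - <<'E'
from h import *
shift((*BAY['yellow'],.041),WC)
E
```

```text
t: 12.57
eef_pos: [0.4815, -0.1745, 0.0447]
tool_rot: [0.52, -0.519, 0.479, -0.48]
contact_force: [-0.5, -0.4, -1.4]
gripper_width: 0.534
t 12.57 tcp [ 0.4815 -0.1745  0.0447] shift [-0.001   0.0037 -0.0019] turn [-0.06 -0.03  0.01] w 0.534 F [-0.5 -0.4 -1.4]
```

```bash
python3 -m crank '[{"linear":[-0.001,0.002,-0.002],"dr":[0,0,0],"hand":-1},{"linear":[-0.001,0.004,-0.002],"dr":[0,0,0],"hand":-1},{"linear":[-0.001,0.004,-0.002],"dr":[0,0,0],"hand":-1}]'
```

```text
t: 12.82
eef_pos: [0.4792, -0.1738, 0.0407]
tool_rot: [0.52, -0.519, 0.48, -0.48]
contact_force: [-0.0, 0.5, -0.4]
gripper_width: 0.534
```

```bash
python3 -m crank '[{"linear":[0,0.0005,0],"dr":[0,0,0],"hand":-1},{"linear":[0,0.001,0],"dr":[0,0,0],"hand":-1},{"linear":[0,0.001,0],"dr":[0,0,0],"hand":-1}]'
```

```text
t: 13.07
eef_pos: [0.4792, -0.1739, 0.0406]
tool_rot: [0.52, -0.519, 0.48, -0.48]
contact_force: [-4.7, 1.9, 15.9]
gripper_width: 0.533
```

On the floor. Releasing and going to red.

```bash
python3 -m crank '[{"linear":[0,-0.001,0],"dr":[0,0,0],"hand":-1},{"linear":[0,-0.001,0],"dr":[0,0,0],"hand":0.4},{"linear":[0,-0.001,0],"dr":[0,0,0],"hand":0.7},{"linear":[0,-0.001,0],"dr":[0,0,0],"hand":1},{"linear":[0,-0.001,0],"dr":[0,0,0],"hand":1},{"linear":[0,-0.001,0],"dr":[0,0,0],"hand":1},{"linear":[0,-0.03,0],"dr":[0,0,0],"hand":1},{"linear":[0,-0.065,0],"dr":[0,0,0],"hand":1},{"linear":[0,-0.1,0],"dr":[0,0,0],"hand":1},{"linear":[0,-0.13,0],"dr":[0,0,0],"hand":1}]'
python3 - <<'E'
from h import *
shift((*PACK['red'],.165),WP)
E
```

```text
t: 13.9
eef_pos: [0.4788, -0.1741, 0.1709]
tool_rot: [-0.519, 0.519, -0.48, 0.48]
contact_force: [0.8, 0.4, -0.6]
gripper_width: 1.0
t 13.9 tcp [ 0.4788 -0.1741  0.1709] shift [-0.3356  0.0058  0.083 ] turn [-0.   -3.64  0.02] w 1.0 F [ 0.8  0.4 -0.6]
```

```bash
python3 -m crank '[{"linear":[-0.035,0,0.008],"dr":[0,-0.5,0],"hand":1},{"linear":[-0.075,0,0.018],"dr":[0,-1,0],"hand":1},{"linear":[-0.115,0,0.028],"dr":[0,-1.5,0],"hand":1},{"linear":[-0.155,0,0.038],"dr":[0,-2,0],"hand":1},{"linear":[-0.195,0,0.048],"dr":[0,-2.5,0],"hand":1},{"linear":[-0.235,0,0.058],"dr":[0,-3,0],"hand":1},{"linear":[-0.275,0,0.068],"dr":[0,-3.5,0],"hand":1},{"linear":[-0.31,0,0.077],"dr":[0,-3.6,0],"hand":1},{"linear":[-0.336,0,0.083],"dr":[0,-3.6,0],"hand":1},{"linear":[-0.336,0,0.083],"dr":[0,-3.6,0],"hand":1}]';python3 -m crank '[{"linear":[0,0,0],"dr":[0,0,0],"hand":1},{"linear":[0,0,0],"dr":[0,0,0],"hand":1}]'
python3 - <<'E'
from h import *
shift((*PACK['red'],.05),WP)
E
```

```text
t: 14.73
eef_pos: [0.535, 0.1756, 0.1688]
tool_rot: [0.537, -0.536, 0.461, -0.46]
contact_force: [0.1, 1.1, -0.3]
gripper_width: 1.008
t: 14.9
eef_pos: [0.5348, 0.1666, 0.1689]
tool_rot: [-0.534, 0.534, -0.463, 0.464]
contact_force: [0.2, 0.3, -0.1]
gripper_width: 0.999
t 14.9 tcp [0.5348 0.1666 0.1689] shift [-0.0004  0.1189  0.0005] turn [ 0.04 -0.05  0.05] w 0.999 F [ 0.2  0.3 -0.1]
```

```bash
python3 -m crank '[{"linear":[0,0.035,0],"dr":[0,0,0],"hand":1},{"linear":[0,0.07,0],"dr":[0,0,0],"hand":1},{"linear":[0,0.1,0],"dr":[0,0,0],"hand":1},{"linear":[0,0.119,0],"dr":[0,0,0],"hand":1},{"linear":[0,0.119,0],"dr":[0,0,0],"hand":1},{"linear":[0,0.119,0],"dr":[0,0,0],"hand":1},{"linear":[0,0.119,0],"dr":[0,0,0],"hand":-1},{"linear":[0,0.119,0],"dr":[0,0,0],"hand":-1},{"linear":[0,0.119,0],"dr":[0,0,0],"hand":-1},{"linear":[0,0.119,0],"dr":[0,0,0],"hand":-1}]' 40;python3 -m crank '[{"linear":[0,0,0],"dr":[0,0,0],"hand":-1},{"linear":[0,0,0],"dr":[0,0,0],"hand":-1},{"linear":[0,-0.015,0],"dr":[0,0,0],"hand":-1},{"linear":[0,-0.04,0],"dr":[0,0,0],"hand":-1},{"linear":[0,-0.075,0],"dr":[0,0,0],"hand":-1},{"linear":[0,-0.11,0],"dr":[0,0,0],"hand":-1},{"linear":[0,-0.125,0],"dr":[0,0,0],"hand":-1},{"linear":[0,-0.125,0],"dr":[0,0,0],"hand":-1},{"linear":[0,-0.125,0],"dr":[0,0,0],"hand":-1}]'
python3 - <<'E'
from h import *
shift((*BAY['red'],.175),WC)
A={c:bot.read_camera(c) for c in P}
s=cv2.resize(A["side"][90:390,230:440],None,fx=1.9,fy=1.9,interpolation=cv2.INTER_CUBIC);cv2.imwrite("pics/p5.png",s)
E
```

```text
t: 15.73
eef_pos: [0.5361, 0.1681, 0.0517]
tool_rot: [0.535, -0.533, 0.463, -0.464]
contact_force: [-0.0, -0.0, 3.6]
gripper_width: 0.533
t: 16.48
eef_pos: [0.5354, 0.1682, 0.1763]
tool_rot: [0.535, -0.533, 0.463, -0.463]
contact_force: [0.1, -0.4, -2.0]
gripper_width: 0.534
t 16.48 tcp [0.5354 0.1682 0.1763] shift [ 0.3903  0.0006 -0.1074] turn [-0.13  3.57 -0.08] w 0.534 F [ 0.1 -0.4 -2. ]
```

View pics/p5.png

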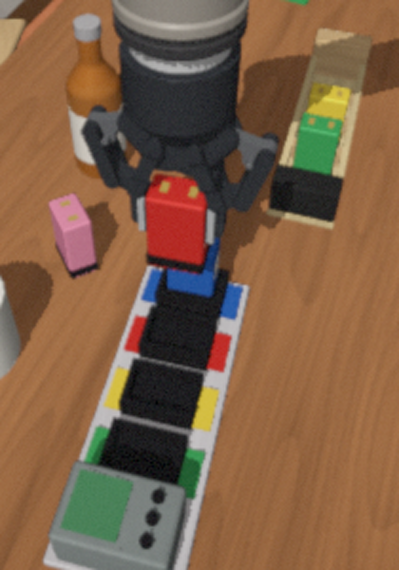

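Red is held upright. Green and yellow stand upright in the first two bays. Carrying red to bay 3.

```bash
python3 -m crank '[{"linear":[0.03,0,-0.008],"dr":[0,0.5,0],"hand":-1},{"linear":[0.07,0,-0.019],"dr":[0,1,0],"hand":-1},{"linear":[0.11,0,-0.03],"dr":[0,1.5,0],"hand":-1},{"linear":[0.15,0,-0.041],"dr":[0,2,0],"hand":-1},{"linear":[0.19,0,-0.052],"dr":[0,2.5,0],"hand":-1},{"linear":[0.23,0,-0.063],"dr":[0,3,0],"hand":-1},{"linear":[0.27,0,-0.074],"dr":[0,3.5,0],"hand":-1},{"linear":[0.31,0,-0.085],"dr":[0,3.6,0],"hand":-1},{"linear":[0.35,0,-0.096],"dr":[0,3.6,0],"hand":-1},{"linear":[0.39,0,-0.107],"dr":[0,3.6,0],"hand":-1}]'; python3 -m crank '[{"linear":[0,0,0],"dr":[0,0,0],"hand":-1},{"linear":[0,0,0],"dr":[0,0,0],"hand":-1},{"linear":[0,0,0],"dr":[0,0,0],"hand":-1}]'
python3 - <<'E'
from h import *
shift((*BAY['red'],.040),WC)
E
```

```text
t: 17.42
eef_pos: [0.4827, -0.2349, 0.1738]
tool_rot: [-0.519, 0.52, -0.481, 0.479]
contact_force: [1.1, -0.3, -1.8]
gripper_width: 0.539
t: 17.67
eef_pos: [0.4835, -0.2329, 0.1739]
tool_rot: [-0.519, 0.52, -0.481, 0.479]
contact_force: [0.5, 0.2, -0.9]
gripper_width: 0.532
t 17.67 tcp [ 0.4835 -0.2329  0.1739] shift [0.0007 0.1339 0.0012] turn [ 0.14 -0.1  -0.06] w 0.532 F [ 0.5  0.2 -0.9]
```

```bash
python3 -m crank '[{"linear":[0,0.03,0],"dr":[0,0,0],"hand":-1},{"linear":[0,0.065,0],"dr":[0,0,0],"hand":-1},{"linear":[0,0.095,0],"dr":[0,0,0],"hand":-1},{"linear":[0,0.11,0],"dr":[0,0,0],"hand":-1},{"linear":[0,0.12,0],"dr":[0,0,0],"hand":-1},{"linear":[0,0.127,0],"dr":[0,0,0],"hand":-1},{"linear":[0,0.132,0],"dr":[0,0,0],"hand":-1},{"linear":[0,0.132,0],"dr":[0,0,0],"hand":-1},{"linear":[0,0.132,0],"dr":[0,0,0],"hand":-1}]'; python3 -m crank '[{"linear":[0,0.002,0],"dr":[0,0,0],"hand":-1},{"linear":[0,0.003,0],"dr":[0,0,0],"hand":-1},{"linear":[0,0.003,0],"dr":[0,0,0],"hand":-1}]'
python3 - <<'E'
from h import *
shift((*BAY['red'],.040),WC)
E
```

```text
t: 18.42
eef_pos: [0.4849, -0.2334, 0.0438]
tool_rot: [0.52, -0.519, 0.479, -0.48]
contact_force: [0.0, 0.4, -2.1]
gripper_width: 0.536
t: 18.67
eef_pos: [0.4846, -0.2335, 0.0405]
tool_rot: [0.52, -0.519, 0.48, -0.48]
contact_force: [-0.3, -1.0, -1.5]
gripper_width: 0.533
t 18.67 tcp [ 0.4846 -0.2335  0.0405] shift [-0.0001  0.0005 -0.0002] turn [-0.05 -0.05  0.01] w 0.533 F [-0.3 -1.  -1.5]
```

```bash
python3 -m crank '[{"linear":[0,0.001,0],"dr":[0,0,0],"hand":-1},{"linear":[0,0.0015,0],"dr":[0,0,0],"hand":-1},{"linear":[0,0.0015,0],"dr":[0,0,0],"hand":-1}]'
```

```text
t: 18.92
eef_pos: [0.4846, -0.2336, 0.0397]
tool_rot: [0.52, -0.519, 0.48, -0.48]
contact_force: [-2.7, 2.8, 9.6]
gripper_width: 0.532
```

```bash
python3 -m crank '[{"linear":[0,-0.0005,0],"dr":[0,0,0],"hand":-1},{"linear":[0,-0.0005,0],"dr":[0,0,0],"hand":0.4},{"linear":[0,-0.0005,0],"dr":[0,0,0],"hand":0.7},{"linear":[0,-0.001,0],"dr":[0,0,0],"hand":1},{"linear":[0,-0.001,0],"dr":[0,0,0],"hand":1},{"linear":[0,-0.001,0],"dr":[0,0,0],"hand":1},{"linear":[0,-0.03,0],"dr":[0,0,0],"hand":1},{"linear":[0,-0.065,0],"dr":[0,0,0],"hand":1},{"linear":[0,-0.1,0],"dr":[0,0,0],"hand":1},{"linear":[0,-0.13,0],"dr":[0,0,0],"hand":1}]'
python3 - <<'E'
from h import *
shift((*PACK['blue'],.169),WP)
E
```

```text
t: 19.75
eef_pos: [0.4842, -0.2338, 0.1705]
tool_rot: [-0.519, 0.519, -0.48, 0.48]
contact_force: [0.9, 0.2, 1.4]
gripper_width: 0.998
t 19.75 tcp [ 0.4842 -0.2338  0.1705] shift [-0.3355  0.0014  0.0864] turn [-0.01 -3.63  0.02] w 0.998 F [0.9 0.2 1.4]
```

```bash
python3 -m crank '[{"linear":[-0.035,0,0.009],"dr":[0,-0.5,0],"hand":1},{"linear":[-0.075,0,0.019],"dr":[0,-1,0],"hand":1},{"linear":[-0.115,0,0.03],"dr":[0,-1.5,0],"hand":1},{"linear":[-0.155,0,0.04],"dr":[0,-2,0],"hand":1},{"linear":[-0.195,0,0.05],"dr":[0,-2.5,0],"hand":1},{"linear":[-0.235,0,0.06],"dr":[0,-3,0],"hand":1},{"linear":[-0.275,0,0.071],"dr":[0,-3.5,0],"hand":1},{"linear":[-0.31,0,0.08],"dr":[0,-3.6,0],"hand":1},{"linear":[-0.336,0,0.086],"dr":[0,-3.6,0],"hand":1},{"linear":[-0.336,0,0.086],"dr":[0,-3.6,0],"hand":1}]';python3 -m crank '[{"linear":[0,0,0],"dr":[0,0,0],"hand":1},{"linear":[0,0,0],"dr":[0,0,0],"hand":1}]'
python3 - <<'E'
from h import *
shift((*PACK['blue'],.05),WP)
E
```

```text
t: 20.58
eef_pos: [0.5438, 0.1161, 0.1683]
tool_rot: [0.537, -0.536, 0.461, -0.46]
contact_force: [0.1, 0.0, -0.4]
gripper_width: 1.0
t: 20.75
eef_pos: [0.5432, 0.1072, 0.1685]
tool_rot: [-0.534, 0.534, -0.463, 0.464]
contact_force: [0.2, -0.1, 1.0]
gripper_width: 0.997
t 20.75 tcp [0.5432 0.1072 0.1685] shift [-0.0003  0.1185  0.0009] turn [ 0.04 -0.05  0.04] w 0.997 F [ 0.2 -0.1  1. ]
```

```bash
python3 -m crank '[{"linear":[0,0.035,0],"dr":[0,0,0],"hand":1},{"linear":[0,0.07,0],"dr":[0,0,0],"hand":1},{"linear":[0,0.1,0],"dr":[0,0,0],"hand":1},{"linear":[0,0.119,0],"dr":[0,0,0],"hand":1},{"linear":[0,0.119,0],"dr":[0,0,0],"hand":1},{"linear":[0,0.119,0],"dr":[0,0,0],"hand":1},{"linear":[0,0.119,0],"dr":[0,0,0],"hand":-1},{"linear":[0,0.119,0],"dr":[0,0,0],"hand":-1},{"linear":[0,0.119,0],"dr":[0,0,0],"hand":-1},{"linear":[0,0.119,0],"dr":[0,0,0],"hand":-1}]' 40;python3 -m crank '[{"linear":[0,0,0],"dr":[0,0,0],"hand":-1},{"linear":[0,0,0],"dr":[0,0,0],"hand":-1},{"linear":[0,-0.015,0],"dr":[0,0,0],"hand":-1},{"linear":[0,-0.04,0],"dr":[0,0,0],"hand":-1},{"linear":[0,-0.075,0],"dr":[0,0,0],"hand":-1},{"linear":[0,-0.11,0],"dr":[0,0,0],"hand":-1},{"linear":[0,-0.125,0],"dr":[0,0,0],"hand":-1},{"linear":[0,-0.125,0],"dr":[0,0,0],"hand":-1},{"linear":[0,-0.125,0],"dr":[0,0,0],"hand":-1}]'
python3 - <<'E'
from h import *
shift((*BAY['blue'],.175),WC)
E
```

```text
t: 21.58
eef_pos: [0.5445, 0.1085, 0.0512]
tool_rot: [0.535, -0.533, 0.463, -0.464]
contact_force: [-1.5, -0.0, 4.8]
gripper_width: 0.538
t: 22.33
eef_pos: [0.5437, 0.1087, 0.1756]
tool_rot: [0.535, -0.533, 0.463, -0.463]
contact_force: [-0.4, 0.8, -2.3]
gripper_width: 0.535
t 22.33 tcp [0.5437 0.1087 0.1756] shift [ 3.901e-01 -1.000e-04 -1.110e-01] turn [-0.12  3.58 -0.07] w 0.535 F [-0.4  0.8 -2.3]
```

Blue is held (force -2.3 N, opening 0.535). Carrying it to bay 4.

```bash
python3 -m crank '[{"linear":[0.03,0,-0.008],"dr":[0,0.5,0],"hand":-1},{"linear":[0.07,0,-0.02],"dr":[0,1,0],"hand":-1},{"linear":[0.11,0,-0.031],"dr":[0,1.5,0],"hand":-1},{"linear":[0.15,0,-0.043],"dr":[0,2,0],"hand":-1},{"linear":[0.19,0,-0.054],"dr":[0,2.5,0],"hand":-1},{"linear":[0.23,0,-0.065],"dr":[0,3,0],"hand":-1},{"linear":[0.27,0,-0.077],"dr":[0,3.5,0],"hand":-1},{"linear":[0.31,0,-0.088],"dr":[0,3.6,0],"hand":-1},{"linear":[0.35,0,-0.1],"dr":[0,3.6,0],"hand":-1},{"linear":[0.39,0,-0.111],"dr":[0,3.6,0],"hand":-1}]'; python3 -m crank '[{"linear":[0,0,0],"dr":[0,0,0],"hand":-1},{"linear":[0,0,0],"dr":[0,0,0],"hand":-1},{"linear":[0,0,0],"dr":[0,0,0],"hand":-1}]'
python3 - <<'E'
from h import *
shift((*BAY['blue'],.039),WC)
E
```

```text
t: 23.17
eef_pos: [0.4869, -0.2946, 0.1728]
tool_rot: [-0.519, 0.52, -0.481, 0.479]
contact_force: [0.3, -0.2, -1.6]
gripper_width: 0.539
t: 23.42
eef_pos: [0.4878, -0.2927, 0.1731]
tool_rot: [-0.519, 0.519, -0.481, 0.479]
contact_force: [-0.2, 1.6, -2.6]
gripper_width: 0.533
t 23.42 tcp [ 0.4878 -0.2927  0.1731] shift [0.0008 0.1341 0.0017] turn [ 0.15 -0.09 -0.1 ] w 0.533 F [-0.2  1.6 -2.6]
```

```bash
python3 -m crank '[{"linear":[0,0.03,0],"dr":[0,0,0],"hand":-1},{"linear":[0,0.065,0],"dr":[0,0,0],"hand":-1},{"linear":[0,0.095,0],"dr":[0,0,0],"hand":-1},{"linear":[0,0.11,0],"dr":[0,0,0],"hand":-1},{"linear":[0,0.12,0],"dr":[0,0,0],"hand":-1},{"linear":[0,0.127,0],"dr":[0,0,0],"hand":-1},{"linear":[0,0.132,0],"dr":[0,0,0],"hand":-1},{"linear":[0,0.132,0],"dr":[0,0,0],"hand":-1},{"linear":[0,0.132,0],"dr":[0,0,0],"hand":-1}]'; python3 -m crank '[{"linear":[0,0.002,0],"dr":[0,0,0],"hand":-1},{"linear":[0,0.003,0],"dr":[0,0,0],"hand":-1},{"linear":[0,0.003,0],"dr":[0,0,0],"hand":-1}]'
python3 - <<'E'
from h import *
shift((*BAY['blue'],.039),WC)
E
```

```text
t: 24.17
eef_pos: [0.4894, -0.2935, 0.0433]
tool_rot: [0.52, -0.519, 0.479, -0.48]
contact_force: [0.1, 0.2, -1.9]
gripper_width: 0.535
t: 24.42
eef_pos: [0.489, -0.2935, 0.04]
tool_rot: [0.52, -0.519, 0.48, -0.48]
contact_force: [-0.2, -0.2, -2.0]
gripper_width: 0.532
t 24.42 tcp [ 0.489  -0.2935  0.04  ] shift [-0.0003  0.001   0.0002] turn [-0.04 -0.05  0.01] w 0.532 F [-0.2 -0.2 -2. ]
```

```bash
python3 -m crank '[{"linear":[0,0.001,0],"dr":[0,0,0],"hand":-1},{"linear":[0,0.0015,0],"dr":[0,0,0],"hand":-1},{"linear":[0,0.0015,0],"dr":[0,0,0],"hand":-1}]'
```

```text
t: 24.67
eef_pos: [0.489, -0.2937, 0.0392]
tool_rot: [0.52, -0.519, 0.48, -0.48]
contact_force: [-1.9, 2.0, 7.9]
gripper_width: 0.537
```

```bash
python3 -m crank '[{"linear":[0,-0.0005,0],"dr":[0,0,0],"hand":-1},{"linear":[0,-0.0005,0],"dr":[0,0,0],"hand":0.4},{"linear":[0,-0.0005,0],"dr":[0,0,0],"hand":0.7},{"linear":[0,-0.001,0],"dr":[0,0,0],"hand":1},{"linear":[0,-0.001,0],"dr":[0,0,0],"hand":1},{"linear":[0,-0.001,0],"dr":[0,0,0],"hand":1},{"linear":[0,-0.03,0],"dr":[0,0,0],"hand":1},{"linear":[0,-0.065,0],"dr":[0,0,0],"hand":1},{"linear":[0,-0.1,0],"dr":[0,0,0],"hand":1},{"linear":[0,-0.14,0],"dr":[0,0,0],"hand":1}]'; python3 -m crank '[{"linear":[-0.04,0,0],"dr":[0,0,0],"hand":1},{"linear":[-0.08,0,0],"dr":[0,0,0],"hand":1},{"linear":[-0.12,0,0],"dr":[0,0,0],"hand":1},{"linear":[-0.16,0,0],"dr":[0,0,0],"hand":1},{"linear":[-0.2,0,0],"dr":[0,0,0],"hand":1},{"linear":[-0.24,0,0],"dr":[0,0,0],"hand":1},{"linear":[-0.28,0,0],"dr":[0,0,0],"hand":1},{"linear":[-0.32,0,0],"dr":[0,0,0],"hand":1},{"linear":[-0.36,0,0],"dr":[0,0,0],"hand":1},{"linear":[-0.4,0,0],"dr":[0,0,0],"hand":1}]'; python3 -m crank '[{"linear":[-0.04,0,0],"dr":[0,0,0],"hand":1},{"linear":[-0.08,0,0],"dr":[0,0,0],"hand":1},{"linear":[-0.1,0,0],"dr":[0,0,0],"hand":1},{"linear":[-0.1,0,0],"dr":[0,0,0],"hand":1}]'
python3 - <<'E'
from h import *
A={c:bot.read_camera(c) for c in P}
s=cv2.resize(A["side"][80:230,340:450],None,fx=3.6,fy=3.6,interpolation=cv2.INTER_CUBIC);t=cv2.resize(A["top"][215:285,325:475],None,fx=2.6,fy=2.6,interpolation=cv2.INTER_CUBIC)
z=np.zeros((540,800,3),np.uint8);z[:,:396]=s;z[:t.shape[0],400:400+t.shape[1]]=t
u=cv2.resize(A["top"],(390,244));z[200:444,400:790]=u
cv2.imwrite("pics/end.png",z)
E
```

```text
t: 25.5
eef_pos: [0.4878, -0.2931, 0.1787]
tool_rot: [-0.519, 0.52, -0.481, 0.479]
contact_force: [1.4, 0.1, 0.6]
gripper_width: 0.999
t: 26.33
eef_pos: [0.4566, 0.1071, 0.1784]
tool_rot: [0.52, -0.519, 0.48, -0.48]
contact_force: [0.5, 0.6, -0.5]
gripper_width: 1.0
t: 26.67
eef_pos: [0.4483, 0.2108, 0.1781]
tool_rot: [0.522, -0.521, 0.478, -0.477]
contact_force: [0.1, -0.2, -0.2]
gripper_width: 0.999
```

View pics/end.png

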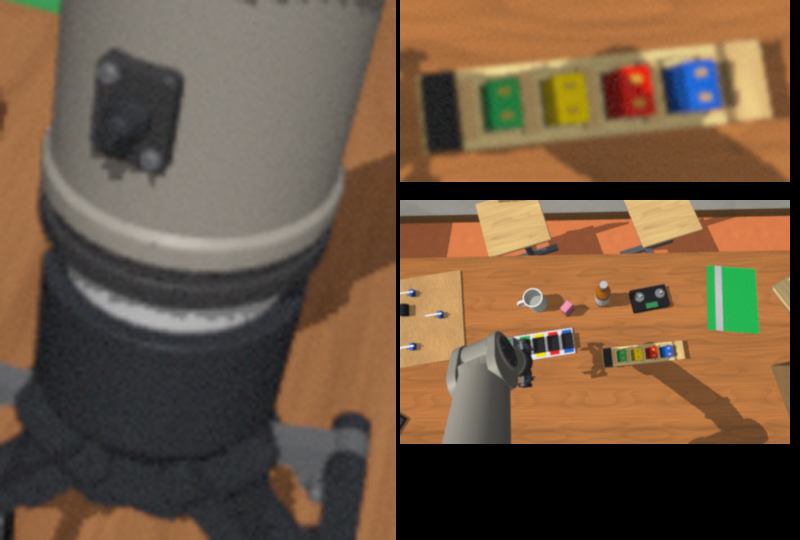

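The top view shows green, yellow, red and blue upright in bays 1–4 from the black end. The docks I can see are empty and the bystanders are where they were. All four touched down at tool height 0.039–0.041 m, which matches the bay floor. Handing in.

```bash
python3 -c "
from station import bot
print(bot.hand_in(), bot.get_obs()['t'])"
```

```text
the job is handed in; nothing more can be done
the job is handed in; nothing more can be done
```

All four packs are in the caddy and released: green in the bay beside the black end block, then yellow, red and blue, the same order they had from the charger box. I handed the job in with about 27 s on the clock.

- **Placement:** Each pack was set down until the floor took its weight, at the height expected for the bay floor. In the last top picture all four stand upright in their bays, and the bottle, mug, transmitter and the pink look-alike pack are where they were. The gripper was open and touching nothing.
- **Limits:** The wrist-force readings I took peaked at about 27 N, when green touched down.
- **Checks that fell short:** The arm blocked the last side picture, so the final look rests on the top view. The arm also hid the green dock in it. An earlier side picture had shown green and yellow upright in their bays. The caddy outline from the two cameras disagreed by about 3 mm, within the 7 mm of clearance in each bay.

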